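Free the seized jaw lock and nip the block in the filing vise

TASK

The small blue vise's sliding jaw is locked by a seized black bar knob: break the knob loose with a firm anticlockwise twist and turn it on freely to about a quarter turn, then slide the jaw up until it presses the aluminium block gently but definitely (about 8 N on the block, besides the drag of sliding) against the orange springy pad of the far jaw. Holding it there, turn the knob back clockwise until the jaw is locked firmly, so that the block stays pinched when you let go; never squeeze the block hard (over 20 N), and leave the other things on the bench alone.

Things in the scene. Friction and masses are not known exactly. Their poses are not given: they have to be found in the camera images.
- vise: small blue filing vise fixed to the bench; base plate 84 (its x) x 236 (its y) x 20 mm; origin on the bench under its middle. +y is the closing direction: sliding jaw at the -y end, far jaw at the +y end. The far jaw's orange springy pad gives 1 mm per 6 N; its face was set by hand, 37 to 55 mm in +y of this origin, and is not measured: feel for it. Its jaws are at most 66 mm above the bench.
- jaw: sliding jaw, blue block with a steel face, 66 x 50 x 44 mm, top 64.5 mm above the bench; slides only along the vise's y (75 mm travel, drag about 2 N unlocked, 4 N when pushing the loose block along, held fast when its knob is tight). Origin on the base plate's top, 20 mm above the bench; the jaw's face is 25 mm in +y of it.
- lock_knob (a joint): angle of the black bar knob on the sliding jaw, rad, anticlockwise from above. Starts seized at 0 to 0.1; about 0.3 N m breaks it loose (0.4 N m tightens it fully). The resistance fades to nothing at about 0.6; beyond, it spins freely (0.04 N m) to a stop at 1.75. Turned back clockwise it bites below 0.6 and locks the jaw firmly below 0.4 (stop at -0.15).
- knob_grip (a point): point on the bar knob's axis at grip height (95.5 mm above the bench), 3 mm in -y of the jaw's origin. The bar is 14 mm thick, 54 mm long and stands 73 to 107 mm above the bench, on a 12 mm radius collar. Its y axis runs along the bar (along the vise's y when the knob is at 0), x across it, z up.
- work: aluminium workpiece block, 40 mm (its x) x 36 mm (its y) x 42 mm high, about 0.2 kg, standing loose on the vise's base plate between the sliding jaw and the orange pad, touching neither and a little askew; origin at the centre of its underside, 20 mm above the bench
- screwdriver: screwdriver lying near the small vise (bystander)
- file: file with wooden handle lying on the bench (bystander)
- oiler: yellow plastic bottle, 110 mm tall, red cap, standing (bystander)
- brush: bench brush, lying (bystander)
- carton: yellow carton, 60 x 90 x 110 mm, standing (bystander)
- spare: brass-coloured spare block, 40 x 36 x 42 mm, standing near the small vise; origin at the centre of its underside (bystander)
Things that resemble listed ones, but are neither listed nor needed, are in the scene too. There is more than one size of the work; the job needs the smaller. What is shaped like the vise but white is not meant.

How it is judged:
By the outcome, as a careful person would: the job done as asked, in the order asked, and still so for the second after the job is handed in, with the robot touching nothing.
It also fails if it takes over 64 s, if anything falls off the work surface, if the arm or the gripper's body presses on something with over 40 N, if the wrist force passes 120 N, or if a joint passes its speed limit or range.

ROBOT

A 6-joint arm with a two-finger parallel gripper is mounted at the origin on the work surface. World frame = base frame: x ahead of the robot, y to its left, z up, the work surface at z = 0. Lengths are in mm, angles in rad, forces in N, time in s.
With the tool pointing down it reaches from about 275 to 1000 mm from the base axis. Payload 8.4 kg.
Tool frame: the origin (TCP) lies at the centre of the arm's flange, where the gripper is bolted on; the fingertips stand 173 mm ahead of it and the grasp point (between the pads) lies 155 mm ahead of it; z points along the fingers, y is the direction in which the jaws open and shut (so a half turn about z gives the same grasp; the last joint's range is limited). The gripper opens to 85 mm and grips with 20 to 120 N. Pads are 22 mm wide; open, the fingers measure 114 mm over their backs; the gripper's body (76 mm by 85 mm) begins 54 mm behind the grasp point. The pads swing forward as they close: fully open they stand 13 mm farther back than shut.
Start: joints at [-1.16, 0.353, 1.633, -0, 1.155, -0.002], TCP at [250.734, -572.505, 404.681] pointing down, gripper open.
Joint ranges: [-2.63, 2.63], [-0.92, 2.1], [0.06, 2.66], [-1.3, 4.44], [0, 2.69], [-3.02, 3.02]. Speed limits (rad/s): [2.22, 2.22, 2.79, 3.14, 3.14, 3.14].

INTERFACE

Orientations are given as [roll, pitch, yaw] about the fixed x, y, z axes, in that order (R = Rz(yaw) Ry(pitch) Rx(roll)).
In Python, from rig import sense, grab_frame, camera_model, sign_off gives the robot as it stands. The module is installed in compiled form; this text tells all that it offers.
- The arm moves only by the tool step_arm, never from a script. Its argument "commands" is a list of rows, each a list of 3 entries, a list of its own where there are three numbers: the shift along the tool's x, y, z in mm, then the turn about the tool's z in rad, then the opening, from 0 (shut) to 1 (fully open). A call has 1 to 20 rows; each row shifts and turns the pose as measured when the row begins, along the tool's axes as they then stand; what a row does not reach is not made up. A row lasts 1/8 s, in which the tool goes at most 62.5 mm and 10.7 degrees, less where a joint would pass 70% of its speed; a pose out of reach is approached as far as the arm can. A call with a gripper value outside its range is refused whole. The fingers move at their own pace and stop on an object; "force" is the grip in N (left out, the last holds). Time passes only in rows, so rows that do not move let the fingers close. It gives the time, the measured TCP pose, the force and the opening at its end, in the units of the state.
- sense(): the state, without advancing time (a new reading comes with each control period).
- grab_frame(name): name is "side" or "top"; returns the picture (420x560x3 uint8, blue, green, red); there is no depth.
- camera_model(name): a dict with "fx", "fy", "cx", "cy" (pixels), "dist" ([k1, k2, p1, p2, k3] as OpenCV has them; the pictures are not rectified), "R" (3x3) and "t" (3): a world point X has camera coordinates R X + t. Camera axes: x right, y down, z forward; pixel columns grow to the right and rows downward; lengths in mm; the calibration is good to about 2 mm. A picture is of the moment at which its call begins. camera_model takes no time and is no camera call.
- sign_off(): hands the job in, once; it reports no verdict.
The state is a dict: "clock": time; "qpos": joint angles; "qvel": joint speeds; "joint_efforts": joint torques, N m; "eef_pos": TCP position; "tcp_rot": TCP orientation; "contact_force": force on the tool from outside, world axes, zero at the start; "wrist_torque": the same for the moment, N m; "opening": opening from 0.0 (shut) to 1.0 (fully open).
Only numpy, scipy, OpenCV 4.12 (cv2) and the standard library are available. Lean on these libraries where they do the work, as an engineer would, in place of code of your own. Each camera call takes 0.05 s, during which the arm holds its last target. There are 200 camera calls.

## Working session

There is one attempt and no reset: what is moved stays moved. The work goes in short steps, Python scripts to look and compute and a tool call to move; the robot and the scene stay as the last step left them, time stands still between calls to the robot, and variables do not carry over. Pictures are saved under pics/ and viewed, about 8 in all and at most 12, crops included, and the job is handed in when it is done.

Besides the shell and the picture viewer there is one more tool, called after "Call:" as name(argument=value, ...) on one line, values as JSON. step_arm: Moves the arm, as the interface text tells. Its arguments: {"type":"object","properties":{"commands":{"type":"array","items":{"type":"array"}},"force":{"type":"number"}},"required":["commands"]}

```bash
mkdir -p pics; cat > h.py <<'E'
import numpy as np, cv2
from rig import sense, grab_frame, camera_model, sign_off
def ray(name,px):
    m=camera_model(name);K=np.array([[m['fx'],0,m['cx']],[0,m['fy'],m['cy']],[0,0,1.]])
    u=cv2.undistortPoints(np.array(px,float).reshape(-1,1,2),K,np.array(m['dist'],float)).reshape(-1,2)
    R=np.array(m['R']);t=np.array(m['t']).ravel()
    d=np.c_[u,np.ones(len(u))]@R
    return -R.T@t,d
def plane(name,px,z):
    c,d=ray(name,px);return c+d*((z-c[2])/d[:,2])[:,None]
def proj(name,X):
    m=camera_model(name);K=np.array([[m['fx'],0,m['cx']],[0,m['fy'],m['cy']],[0,0,1.]])
    return cv2.projectPoints(np.array(X,float).reshape(-1,1,3),cv2.Rodrigues(np.array(m['R'],float))[0],np.array(m['t'],float).ravel(),K,np.array(m['dist'],float))[0].reshape(-1,2)
E
python3 - <<'E'
from h import *
for n in('top','side'):
    f=grab_frame(n);cv2.imwrite(f'pics/{n}0.png',f);m=camera_model(n);print(n,m['fx'],ray(n,[[280,210]]))
print(sense())
E
```

```text
top 530.0047115956445 (array([ 2.56874195e+02, -5.77061859e-01,  1.65947391e+03]), array([[ 0.14778669,  0.00500715, -0.98910801]]))
side 417.8223250378328 (array([-52.06362679, 683.72746518, 651.05018126]), array([[ 0.5174114 , -0.6862358 , -0.51147485]]))
{'clock': 0.1, 'qpos': array([-1.16040099e+00,  3.53580433e-01,  1.63404265e+00,  3.03184323e-05,
        1.15517714e+00, -2.39908886e-03]), 'qvel': array([ 7.79371994e-05, -1.79987853e-03, -2.88111638e-03, -1.63728781e-03,
        1.36953225e-04,  1.46520471e-03]), 'joint_efforts': array([-1.56635779e-03, -6.06358051e+01, -3.42817461e+01, -1.09579537e-04,
        3.84728177e-03,  2.65933818e-05]), 'eef_pos': array([ 250.65661202, -572.31649734,  404.04297564]), 'tcp_rot': array([-3.14038515e+00, -3.06195139e-05,  4.12782153e-01]), 'contact_force': array([ 0.07539953, -0.71915378, -0.90109081]), 'wrist_torque': array([ 0.01445722, -0.01231194, -0.02232645]), 'opening': 1.004503004640896}
```

View pics/top0.png

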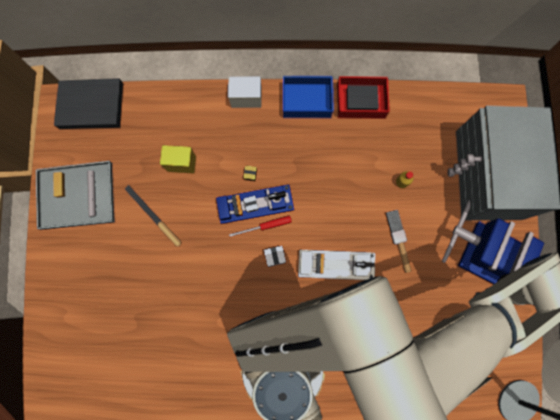

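View pics/side0.png

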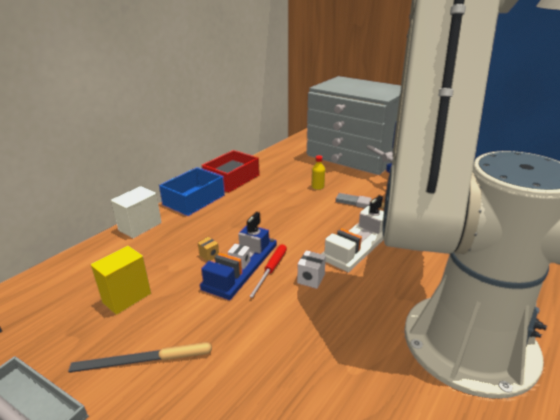

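```bash
python3 - <<'E'
from h import *
t=cv2.imread('pics/top0.png')[175:235,205:305];s=cv2.imread('pics/side0.png')[200:300,190:290]
cv2.imwrite('pics/crop1.png',np.vstack([cv2.resize(t,(500,300),interpolation=2),cv2.resize(s,(300,300),interpolation=2) if 0 else np.hstack([cv2.resize(s,(300,300),interpolation=2),np.zeros((300,200,3),np.uint8)])]))
f=cv2.imread('pics/top0.png');hsv=cv2.cvtColor(f,cv2.COLOR_BGR2HSV)
m=cv2.inRange(hsv,(105,120,40),(130,255,255));m[:, :205]=0;m[:,305:]=0;m[:180]=0;m[235:]=0
p=np.argwhere(m)[:,::-1].astype(np.float32);r=cv2.minAreaRect(p);b=cv2.boxPoints(r);print(r,b)
print(plane('top',b,20));print(plane('top',[[276,197],[237,204],[520,400]],100))
E
```

```text
((254.41607666015625, 203.4210968017578), (25.917316436767578, 73.90670013427734), 79.26110076904297) [[215.69528 197.57504]
 [288.3076  183.80374]
 [293.13687 209.26715]
 [220.52457 223.03845]]
[[541.61324002 210.3067329   20.        ]
 [585.31400047 -18.52335426  20.        ]
 [504.09456268 -33.37418238  20.        ]
 [460.82069333 193.6306235   20.        ]]
[[ 529.15538594   19.24324406  100.        ]
 [ 508.13410953  135.6818281   100.        ]
 [ -96.42434795 -721.21882272  100.        ]]
```

View pics/crop1.png

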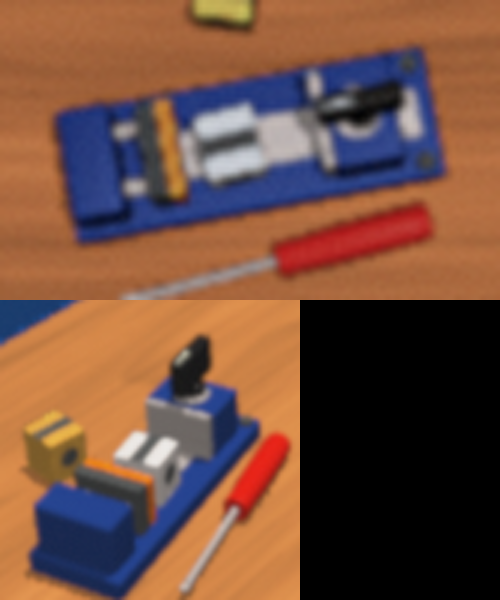

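```bash
python3 - <<'E'
from h import *
c={}
for n,(r0,r1,c0,c1) in {'top':(183,212,265,290),'side':(210,236,240,266)}.items():
    f=cv2.imread(f'pics/{n}0.png');m=np.zeros(f.shape[:2],np.uint8);m[r0:r1,c0:c1]=(f[r0:r1,c0:c1].max(2)<60)*255
    k,l,st,ce=cv2.connectedComponentsWithStats(m);i=1+np.argmax(st[1:,4]);print(n,st[i],ce[i]);c[n]=ce[i]
    p=np.argwhere(l==i)[:,::-1].astype(np.float32);print(cv2.minAreaRect(p)); print('\n'.join(''.join('#' if v else '.' for v in r) for r in m[r0:r1,c0:c1]))
A,a=ray('top',[c['top']]);B,b=ray('side',[c['side']]);a=a[0];b=b[0]
s=np.linalg.lstsq(np.c_[a,-b],B-A,rcond=None)[0];print(A+a*s[0],B+b*s[1])
o=np.array([523,88.]);y=0.189;R=np.array([[np.cos(y),np.sin(y)],[-np.sin(y),np.cos(y)]])
P=plane('top',[c['top']],92);print(P,R@(P[0,:2]-o))
E
```

```text
top [269 191  16   9  70] [277.77142857 195.57142857]
((276.6810302734375, 195.92242431640625), (5.908790588378906, 16.544612884521484), 66.80140686035156)
.........................
.........................
.........................
.........................
.........................
.........................
.........................
.........................
..................#......
...............#####.....
...........#########.....
...........#########.....
...........#########.....
...........#########.....
....############.........
....###########..........
....###....##............
.........................
.........................
.........................
.........................
.........................
.........................
.........................
..................##.....
............####.........
.......####..............
.........................
.........................
side [247 213  12  19 142] [253.25352113 223.42957746]
((252.5, 222.0), (18.0, 11.0), 90.0)
..........................
..........................
..........................
................##........
...............####.......
..............#####.......
..............#####.......
..............#####.......
..............#####.......
.............######.......
............#######.......
...........########.......
........###########.......
........##########........
........##########........
.......##########.........
.......##########.........
........#########.........
........##########........
........#########.........
........#########.........
........#######...........
..........................
..........................
..........................
..........................
[536.43497753  14.10758338  83.3459709 ] [537.401756    14.80850126  83.52398061]
[[534.89999608  14.02695455  92.        ]] [ -2.20973068 -74.8915112 ]
```

Call:
step_arm(commands=[[[41,-35,0],0,1],[[41,-35,0],0,1],[[41,-35,0],0,1],[[41,-35,0],0,1],[[41,-35,0],0,1],[[41,-35,0],0,1],[[41,-35,0],0,1],[[41,-35,0],0,1],[[41,-35,0],0,1],[[41,-35,0],0,1],[[41,-35,0],0,1],[[41,-35,0],0,1],[[0,0,0],-0.17,1],[[0,0,0],-0.17,1],[[0,0,0],-0.17,1],[[0,0,0],-0.17,1],[[0,0,0],-0.17,1],[[0,0,0],-0.17,1],[[0,0,0],-0.17,1],[[0,0,0],-0.17,1]], force=60)

```text
clock: 2.6
eef_pos: [539.6, 29.8, 399.2]
tcp_rot: [-3.135, -0.004, 1.816]
contact_force: [-0.4, -0.4, -0.2]
opening: 1.001
```

Call:
step_arm(commands=[[[-7,-3,40],0,1],[[-7,-3,40],0,1],[[0,0,24],0,1],[[0,0,0],0,1]])

```text
clock: 3.1
eef_pos: [536.3, 14.7, 292.4]
tcp_rot: [-3.136, -0.004, 1.819]
contact_force: [-0.1, 0.7, -0.3]
opening: 1.001
```

```bash
python3 - <<'E'
from h import *
s=sense();print(s['eef_pos'],s['tcp_rot'],s['contact_force'],s['wrist_torque'])
a=grab_frame('top')[140:260,190:350];b=grab_frame('side')[140:300,180:340]
cv2.imwrite('pics/c2.png',np.hstack([cv2.resize(a,(400,300),interpolation=2),cv2.resize(b,(400,400),interpolation=2)[:300]]))
cv2.imwrite('pics/side1.png',b)
E
```

```text
[536.29338906  14.70730761 292.41758373] [-3.13568212 -0.00393791  1.8186111 ] [-0.10633645  0.73674725 -0.27345721] [ 0.03061384 -0.0392052  -0.02889599]
```

View pics/c2.png

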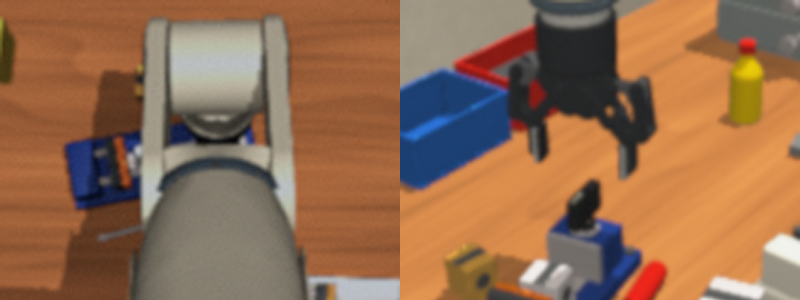

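Call:
step_arm(commands=[[[0,0,30],0,1],[[0,0,12],0,1],[[0,0,0],0,0.4],[[0,0,0],0,0],[[0,0,0],0,0],[[0,0,0],0,0],[[0,0,0],0,0],[[0,0,0],0,0]])

```text
clock: 4.2
eef_pos: [537.0, 14.4, 258.1]
tcp_rot: [-3.139, -0.001, 1.82]
contact_force: [0.6, 0.6, -7.9]
opening: 0.149
```

```bash
cat > s.py <<'E'
from h import *
s=sense();y=0.189;f=s['contact_force'];e=s['eef_pos']-[523,88,0];c,d=np.cos(y),np.sin(y)
print('t',s['clock'],'pos',s['eef_pos'].round(2),'rot',s['tcp_rot'].round(4),'open',round(s['opening'],3))
print('vise x,y',round(c*e[0]+d*e[1],2),round(-d*e[0]+c*e[1],2),'F vise',round(c*f[0]+d*f[1],2),round(-d*f[0]+c*f[1],2),f[2].round(2),'M',s['wrist_torque'].round(3),'q6',s['qpos'][5].round(3))
E
python3 s.py
```

```text
t 4.2 pos [537.    14.42 258.08] rot [-3.1394e+00 -1.4000e-03  1.8202e+00] open 0.149
vise x,y -0.07 -74.9 F vise 0.74 0.51 -7.92 M [ 0.121 -0.462  0.01 ] q6 -0.226
```

Call:
step_arm(commands=[[[0,0,0],-0.05,0],[[0,0,0],-0.08,0],[[0,0,0],-0.1,0],[[0,0,0],-0.1,0]])

```text
clock: 4.7
eef_pos: [537.6, 14.7, 257.9]
tcp_rot: [-3.141, -0.002, 2.159]
contact_force: [1.3, 0.2, -2.0]
opening: 0.148
```

```bash
python3 s.py
```

```text
t 4.7 pos [537.63  14.66 257.93] rot [-3.1413e+00 -2.0000e-03  2.1588e+00] open 0.148
vise x,y 0.59 -74.78 F vise 1.35 -0.0 -2.05 M [ 0.211 -0.135 -0.055] q6 -0.566
```

Call:
step_arm(commands=[[[0,0,0],-0.14,0],[[0,0,0],-0.14,0],[[0,0,0],-0.14,0],[[0,0,0],-0.14,0],[[0,0,0],-0.14,0],[[0,0,0],-0.14,0],[[0,0,0],-0.14,0],[[0,0,0],-0.14,0],[[0,0,0],0,0]])

```text
clock: 5.82
eef_pos: [538.7, 16.6, 257.9]
tcp_rot: [3.136, -0.0, -2.97]
contact_force: [-0.4, -0.5, -1.3]
opening: 0.151
```

```bash
cat >> s.py <<'E'
b=grab_frame('side')[140:300,180:340];a=grab_frame('top')[140:260,190:350]
cv2.imwrite('pics/c%d.png'%(s['clock']*100),np.hstack([cv2.resize(a,(400,300),interpolation=2),cv2.resize(b,(400,400),interpolation=2)[:300]]))
E
python3 s.py; ls pics
```

```text
t 5.825 pos [538.72  16.61 257.91] rot [ 3.1363e+00 -1.0000e-04 -2.9696e+00] open 0.151
vise x,y 2.03 -73.07 F vise -0.46 -0.45 -1.29 M [-0.253  0.153  0.03 ] q6 -1.722
c2.png
c582.png
crop1.png
side0.png
side1.png
top0.png
```

View picture.

View pics/c582.png

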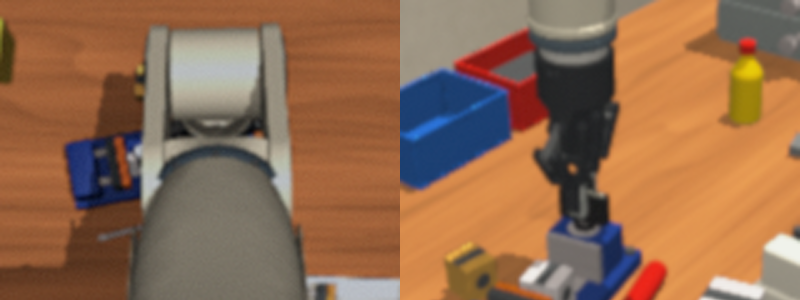

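Call:
step_arm(commands=[[[0,4,0],0,0],[[0,8,0],0,0],[[0,8,0],0,0],[[0,8,0],0,0],[[0,4,0],0,0],[[0,2,0],0,0]])

```text
clock: 6.68
eef_pos: [532.2, 52.3, 257.9]
tcp_rot: [3.137, -0.001, -2.976]
contact_force: [-0.6, -4.6, -2.0]
opening: 0.148
```

```bash
sed -i '/^b=/,$d' s.py; python3 s.py
```

```text
t 6.675 pos [532.2   52.33 257.88] rot [ 3.1369e+00 -1.4000e-03 -2.9760e+00] open 0.148
vise x,y 2.34 -36.77 F vise -1.4 -4.38 -1.98 M [-0.639  0.097 -0.06 ] q6 -1.647
```

Call:
step_arm(commands=[[[0,2.5,0],0,0],[[0,2.5,0],0,0],[[0,2,0],0,0],[[0,1,0],0,0]])

```text
clock: 7.18
eef_pos: [530.8, 60.3, 257.9]
tcp_rot: [3.138, -0.002, -2.976]
contact_force: [-0.7, -3.8, -2.2]
opening: 0.149
```

```bash
python3 s.py
```

```text
t 7.175 pos [530.77  60.27 257.9 ] rot [ 3.1376e+00 -1.7000e-03 -2.9760e+00] open 0.149
vise x,y 2.42 -28.7 F vise -1.38 -3.58 -2.21 M [-0.677  0.199  0.014] q6 -1.631
```

Call:
step_arm(commands=[[[0,1,0],0,0],[[0,1,0],0,0]])

```text
clock: 7.42
eef_pos: [530.4, 62.2, 257.9]
tcp_rot: [3.138, -0.002, -2.976]
contact_force: [-0.5, -4.0, -1.9]
opening: 0.149
```

Call:
step_arm(commands=[[[0,1,0],0,0],[[0,1,0],0,0]])

```text
clock: 7.68
eef_pos: [530.1, 64.2, 257.9]
tcp_rot: [3.138, -0.002, -2.976]
contact_force: [-1.0, -3.3, -0.9]
opening: 0.149
```

Call:
step_arm(commands=[[[0,1,0],0,0],[[0,1,0],0,0]])

```text
clock: 7.92
eef_pos: [529.7, 66.3, 257.9]
tcp_rot: [3.138, -0.002, -2.976]
contact_force: [-0.3, -6.0, -1.9]
opening: 0.149
```

Call:
step_arm(commands=[[[0,0.6,0],0,0]])

```text
clock: 8.05
eef_pos: [529.6, 66.7, 257.9]
tcp_rot: [3.139, -0.002, -2.976]
contact_force: [0.2, -8.0, -1.3]
opening: 0.15
```

Call:
step_arm(commands=[[[0,0.6,0],0,0]])

```text
clock: 8.18
eef_pos: [529.6, 66.9, 257.9]
tcp_rot: [3.14, -0.002, -2.975]
contact_force: [0.4, -9.3, -1.3]
opening: 0.151
```

```bash
python3 s.py
```

```text
t 8.175 pos [529.56  66.91 257.89] rot [ 3.1396e+00 -2.0000e-03 -2.9753e+00] open 0.151
vise x,y 2.48 -21.95 F vise -1.37 -9.22 -1.28 M [-1.496  0.058 -0.016] q6 -1.617
```

Call:
step_arm(commands=[[[0,0.9,0],0,0]])

```text
clock: 8.3
eef_pos: [529.5, 67.3, 257.9]
tcp_rot: [3.141, -0.002, -2.975]
contact_force: [0.2, -10.4, -1.8]
opening: 0.152
```

Call:
step_arm(commands=[[[0,0.8,0],0,0]])

```text
clock: 8.43
eef_pos: [529.5, 67.5, 257.9]
tcp_rot: [-3.141, -0.002, -2.974]
contact_force: [0.8, -9.4, -1.5]
opening: 0.153
```

```bash
python3 s.py
```

```text
t 8.425 pos [529.46  67.5  257.91] rot [-3.1411e+00 -1.9000e-03 -2.9744e+00] open 0.153
vise x,y 2.5 -21.35 F vise -0.99 -9.36 -1.48 M [-1.595  0.056  0.02 ] q6 -1.613
```

Call:
step_arm(commands=[[[0,1.4,0],0,0]])

```text
clock: 8.55
eef_pos: [529.4, 68.1, 257.9]
tcp_rot: [-3.139, -0.002, -2.974]
contact_force: [1.2, -12.9, -1.6]
opening: 0.147
```

Call:
step_arm(commands=[[[0,1.2,0],0,0]])

```text
clock: 8.68
eef_pos: [529.3, 68.5, 257.9]
tcp_rot: [-3.138, -0.002, -2.973]
contact_force: [0.4, -11.8, -2.4]
opening: 0.153
```

```bash
python3 s.py
```

```text
t 8.675 pos [529.3   68.48 257.9 ] rot [-3.1375e+00 -1.9000e-03 -2.9731e+00] open 0.153
vise x,y 2.52 -20.36 F vise -1.81 -11.66 -2.36 M [-1.963  0.041  0.03 ] q6 -1.608
```

Call:
step_arm(commands=[[[0,1.1,0],0.17,0],[[0.2,1.1,0],0.17,0],[[0.4,1.0,0],0.17,0]])

```text
clock: 9.05
eef_pos: [529.0, 68.5, 257.9]
tcp_rot: [-3.131, 0.003, 2.788]
contact_force: [0.8, -15.2, -1.3]
opening: 0.154
```

```bash
python3 s.py
```

```text
t 9.05 pos [529.05  68.53 257.9 ] rot [-3.131   0.0033  2.7884] open 0.154
vise x,y 2.28 -20.26 F vise -2.06 -15.11 -1.27 M [-1.996  0.083  0.128] q6 -1.077
```

Call:
step_arm(commands=[[[0.2,0.4,0],0.15,0]])

```text
clock: 9.18
eef_pos: [529.0, 68.2, 257.9]
tcp_rot: [-3.13, 0.005, 2.633]
contact_force: [-1.1, -8.4, -0.6]
opening: 0.15
```

```bash
python3 s.py
```

```text
t 9.175 pos [528.98  68.25 257.91] rot [-3.1304  0.0054  2.6332] open 0.15
vise x,y 2.17 -20.53 F vise -2.63 -8.01 -0.63 M [-0.935  0.259  0.065] q6 -0.921
```

Call:
step_arm(commands=[[[0.6,0.8,0],0.1,0]])

```text
clock: 9.3
eef_pos: [528.8, 68.4, 257.9]
tcp_rot: [-3.13, 0.007, 2.529]
contact_force: [-0.6, -13.6, -0.5]
opening: 0.15
```

```bash
python3 s.py
```

```text
t 9.3 pos [528.83  68.39 257.89] rot [-3.1296  0.0073  2.5294] open 0.15
vise x,y 2.04 -20.35 F vise -3.13 -13.2 -0.52 M [-1.649  0.124  0.082] q6 -0.815
```

Call:
step_arm(commands=[[[0.6,0.6,0],0.1,0]])

```text
clock: 9.43
eef_pos: [528.7, 68.4, 257.9]
tcp_rot: [-3.129, 0.009, 2.426]
contact_force: [-0.6, -11.9, -1.2]
opening: 0.147
```

```bash
python3 s.py
```

```text
t 9.425 pos [528.68  68.41 257.9 ] rot [-3.1292  0.0094  2.4264] open 0.147
vise x,y 1.9 -20.31 F vise -2.77 -11.56 -1.2 M [-1.388  0.09   0.071] q6 -0.71
```

Call:
step_arm(commands=[[[0.7,0.5,0],0.13,0]])

```text
clock: 9.55
eef_pos: [528.5, 68.4, 257.9]
tcp_rot: [-3.129, 0.012, 2.293]
contact_force: [0.4, -12.0, -0.5]
opening: 0.151
```

Call:
step_arm(commands=[[[0.8,0.5,0],0.13,0]])

```text
clock: 9.68
eef_pos: [528.3, 68.5, 257.9]
tcp_rot: [-3.13, 0.015, 2.159]
contact_force: [-2.1, -13.0, 0.9]
opening: 0.148
```

```bash
python3 s.py
```

```text
t 9.675 pos [528.26  68.48 257.93] rot [-3.1301  0.0148  2.1588] open 0.148
vise x,y 1.49 -20.16 F vise -4.52 -12.37 0.89 M [-1.489  0.204  0.053] q6 -0.438
```

Call:
step_arm(commands=[[[0.8,0.3,0],0.13,0]])

```text
clock: 9.8
eef_pos: [528.0, 68.5, 258.0]
tcp_rot: [-3.131, 0.017, 2.025]
contact_force: [-1.4, -10.4, -0.3]
opening: 0.149
```

Call:
step_arm(commands=[[[0.8,0.2,0],0.13,0]])

```text
clock: 9.93
eef_pos: [527.7, 68.6, 258.0]
tcp_rot: [-3.133, 0.02, 1.891]
contact_force: [-1.8, -10.8, -1.0]
opening: 0.154
```

```bash
python3 s.py
```

```text
t 9.925 pos [527.74  68.57 258.  ] rot [-3.133   0.0198  1.8905] open 0.154
vise x,y 1.0 -19.97 F vise -3.78 -10.3 -0.95 M [-1.13   0.214  0.169] q6 -0.166
```

Call:
step_arm(commands=[[[0.3,0,0],0.1,0]])

```text
clock: 10.05
eef_pos: [527.5, 68.5, 258.0]
tcp_rot: [-3.135, 0.021, 1.787]
contact_force: [-2.4, -8.2, -2.1]
opening: 0.147
```

```bash
python3 s.py
```

```text
t 10.05 pos [527.51  68.47 258.01] rot [-3.1346  0.021   1.7866] open 0.147
vise x,y 0.76 -20.03 F vise -3.85 -7.6 -2.12 M [-0.808  0.26   0.139] q6 -0.062
```

Call:
step_arm(commands=[[[0,0,0],0.1,0]])

```text
clock: 10.18
eef_pos: [527.3, 68.3, 258.0]
tcp_rot: [-3.136, 0.022, 1.683]
contact_force: [-2.8, -5.5, -0.2]
opening: 0.151
```

```bash
python3 s.py
```

```text
t 10.175 pos [527.34  68.27 258.01] rot [-3.1364  0.0216  1.683 ] open 0.151
vise x,y 0.55 -20.19 F vise -3.82 -4.84 -0.23 M [-0.078  0.308  0.172] q6 0.042
```

Call:
step_arm(commands=[[[0,0,0],0.08,0],[[0,0,0],0.06,0]])

```text
clock: 10.42
eef_pos: [527.0, 68.1, 258.1]
tcp_rot: [-3.139, 0.023, 1.539]
contact_force: [-2.5, -4.2, 0.1]
opening: 0.148
```

```bash
python3 s.py
```

```text
t 10.425 pos [527.05  68.14 258.09] rot [-3.1389  0.0226  1.5394] open 0.148
vise x,y 0.24 -20.27 F vise -3.24 -3.63 0.11 M [-0.345  0.298  1.552] q6 0.186
```

Call:
step_arm(commands=[[[0,0,0],-0.02,0],[[0,0,0],0,0],[[0,0,0],0,0.5],[[0,0,0],0,1],[[0,0,0],0,1],[[0,0,0],0,1],[[0,0,0],0,1]])

```text
clock: 11.3
eef_pos: [528.1, 69.3, 258.9]
tcp_rot: [3.141, 0.02, 1.562]
contact_force: [-0.8, -0.6, 0.6]
opening: 0.997
```

Call:
step_arm(commands=[[[0,0,-20],0,1],[[0,0,-40],0,1],[[0,0,-50],0,1],[[-40,0,-30],0,1],[[-50,0,0],0,1],[[-50,0,0],0,1],[[-50,0,0],0,1],[[-50,0,0],0,1],[[-50,0,0],0,1],[[-50,0,0],0,1]])

```text
clock: 12.55
eef_pos: [525.6, -274.9, 411.8]
tcp_rot: [3.138, 0.02, 1.567]
contact_force: [1.1, 0.5, -0.3]
opening: 1.0
```

```bash
python3 s.py; python3 - <<'E'
from h import *
a=grab_frame('top');b=grab_frame('side')
cv2.imwrite('pics/top9.png',a)
cv2.imwrite('pics/c9.png',np.hstack([cv2.resize(a[165:245,200:300],(400,320),interpolation=2),cv2.resize(b[200:290,190:300],(391,320),interpolation=2)]))
E
```

```text
t 12.55 pos [ 525.57 -274.85  411.82] rot [3.138  0.0203 1.5672] open 1.0
vise x,y -65.65 -356.87 F vise 1.21 0.27 -0.26 M [-0.022  0.011  0.009] q6 -0.469
```

View pics/c9.png

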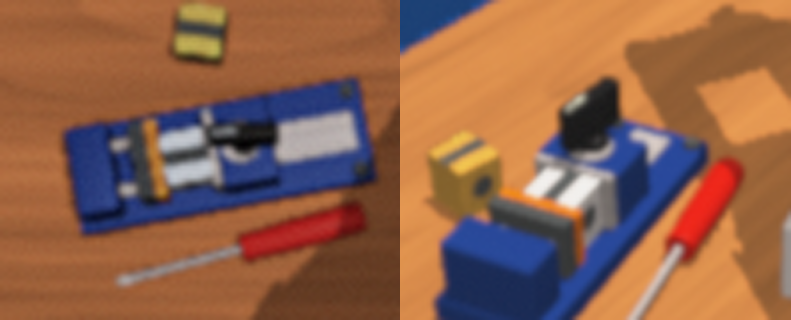

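```bash
python3 -c "
from rig import sign_off
print(sign_off())"
```

```text
the job is handed in; nothing more can be done
None
```

The job is handed in at about 12.6 s of the 64 s: the jaw is locked with the block pinched against the orange pad, and no check failed.

- **Knob loosened:** I gripped the seized bar knob, broke it loose anticlockwise and turned it on to about 1.55 rad, judged from the tool's yaw.
- **Jaw slid up:** I moved the jaw about 52 mm until the push read about 12 N. That is roughly 8 N on the block after the 4 N of drag.
- **Locked while pushing:** I turned the knob back clockwise with the push held. The push varied between 8 and 15 N on the way. It read 12.4 N at about 0.4 rad, where the jaw locks, so the block took roughly 8 N, and at most about 11 N at the peak. I then turned on until the torque rose sharply to 1.55 N m, which I took for the clockwise stop. This is well above the 0.4 N m needed to tighten the knob fully.

After letting go and moving clear, the wrist force read about zero. The last picture shows the block held square between the jaw face and the pad. The spare block and the screwdriver, the things next to the vise, look undisturbed.

The force on the block was never measured directly; it is the wrist force minus the stated drag.

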